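Charger into its desk caddy, gate latched

TASK

Set the laptop's power brick flat on the floor of the open-topped grey caddy and let go of it; don't drop it in. Then push the caddy's gate shut gently until its sprung latch rides over the keeper and snaps in, so that the gate stays shut by itself: don't slam it and don't force it against its stop. Leave the stapler, the tape roll and the glue stick where they are.

Things in the scene. Friction and masses are not known exactly. Their poses are not given: they have to be found in the camera images.
- charger: The laptop's power brick: a loose black rounded block 45 x 105 x 26 mm, 0.17 to 0.34 kg, lying flat on the desk to the right of the caddy. Origin at the centre of its underside, x along its 45 mm width, y along its 105 mm length, z up.
- caddy: Open-topped grey sheet-steel caddy, fixed to the desk. Origin: centre of its underside on the desk; z up, x to its back wall, y to its hinge side (left seen from the robot). Inside x -60 to +60 mm, y -75 to +75 mm; floor 4 mm above the desk, walls 4 mm thick, 60 mm high (cable notch in the back one); the open front (-x) is closed by the gate.
- keeper_place (a point): Middle place of the steel keeper bracket on the caddy's -y side (caddy x -84, y -90, z 40 mm; caddy axes): a vertical lip that the bolt rides over, with a rubber buffer behind the gate's free end. The bracket reaches to y -98 mm and 54 mm high. The installer set lip and buffer together up to 7 mm either way along x; that setting is not reported (this point does not show it) and cannot shift.
- gate_hinge (a point): Point on the gate's vertical hinge axis, 36 mm above the desk, at caddy x -76 mm, y +79 mm. It turns with the gate; gate axes: y along the gate toward the hinge (free end at -y), x through it from outside to inside, z up. The gate is a grey panel 12 mm thick (x -6 to +6), free edge at y -162 mm, 6 to 60 mm above the desk; inside at its free end a latch case 8 mm thick.
- gate_push (a point): Centre of the flat aluminium push plate (44 x 44 mm) on the gate's outer face, 120 mm from the hinge axis, 40 mm above the desk, same axes as gate_hinge: push along its +x. The hinge is a little stiff (0.06 N m): the gate stays where it is left. More than 15 N at the plate is forcing it. The bolt has a thin thumb tab 12 mm above the gate, 144 mm from the hinge.
- gate (a joint): Gate angle, rad: about 0 shut, growing as the free end swings out toward the robot, at most 1.0; starts at 0.45 to 0.8. Latched it stands between -0.045 and +0.045, according to the keeper's setting; the bolt meets the lip about 0.105 rad before that. Unlatched it stands ajar.
- bolt (a joint): Latch bolt in the gate's free edge: m pushed back; 0 fully out (8 mm beyond the edge), about 0.006 on top of the lip. Sprung out by 7 to 11 N; bevelled on its inner side. Riding up takes 7 to 12 N at the push plate; on top of the lip (some 5 mm) the force dips, climbs again to 7 to 13 N on the buffer, then the bolt snaps out; further on the buffer adds some 4 N per mm.
- stapler: Red and black stapler, 34 x 136 x 50 mm, standing on the desk right of the caddy toward the wall. Leave alone.
- tape_roll: Flat roll of tape, 96 mm across, 25 mm high, lying on the desk between the robot and the brick. Leave alone.
- glue_stick: Glue stick standing upright, 25 mm across, 90 mm high, right of the caddy toward the wall. Leave alone.
There are look-alikes about, which are no part of the job. Leave any orange or purple look-alike of the charger alone.

How it is judged:
On the way, in this order (a step that is already met when the one before it is completed fails the run):
1. the brick lies flat on the caddy's floor, let go, with the gate still open (x of charger in the frame of caddy between -0.05 and 0.06 m and y of charger in the frame of caddy between -0.075 and 0.075 m and z of charger in the frame of caddy between 0 and 0.009 m and angle between charger's own z axis and vertical below 0.12 rad and linear speed of charger below 0.02 m/s and contact force between the fingers and charger below 0.1 N and value of joint gate above 0.2 rad), for 0.2 s.
2. the gate, nearly shut, has its bolt pushed back by the keeper (value of joint bolt above 0.004 m and value of joint gate below 0.12 rad).
At the end, for the whole second after the job is handed in: The brick lies flat (within 7 degrees) on the caddy's floor behind the gate, the gate stands shut (below 0.05 rad) and its bolt has snapped out again behind the keeper (less than 1 mm pushed back), all at rest (x of charger in the frame of caddy between -0.05 and 0.06 m and y of charger in the frame of caddy between -0.075 and 0.075 m and z of charger in the frame of caddy between 0 and 0.009 m and angle between charger's own z axis and vertical below 0.12 rad and value of joint gate below 0.05 rad and value of joint bolt below 0.001 m and linear speed of charger below 0.02 m/s); the robot touches nothing.
It fails at once if the gate is pressed with more than 16 N (contact force between any of the fingers, the arm and gate above 16 N).
It fails at once if the gate is slammed (closing faster than 5 rad/s) (velocity of joint gate below -5 rad/s).
It fails at once if the brick is dropped (moving faster than 0.6 m/s with no finger on it) (linear speed of charger above 0.6 m/s and contact force between the fingers and charger below 0.1 N).
It fails at once if the stapler, the tape roll or the glue stick is shifted by more than 3 cm (distance of any of stapler, tape_roll, glue_stick from where it was at the start of the episode above 0.03 m).
It also fails if it takes over 70 s, if anything falls off the work surface, if the arm or the gripper's body presses on something with over 40 N, if the wrist force passes 120 N, or if a joint passes its speed limit or range.

ROBOT

A 7-joint arm with a two-finger parallel gripper is mounted at the origin on a cart in front of the work surface, level with it; the furniture and walls round the work are solid. World frame = base frame: x ahead of the robot, y to its left, z up, the work surface at z = 0. Lengths are in m, angles in rad, forces in N, time in s.
With the tool pointing down it reaches from about 0.425 to 0.95 m from the base axis. Payload 4.7 kg.
Tool frame: the origin (TCP) lies at the very end of the fingers, on their centre line; the grasp point (between the pads) lies 19 mm behind it; z points along the fingers, y is the line along which they close (so a half turn about z gives the same grasp; the last joint's range is limited). The gripper opens to 87 mm and grips with 3 to 60 N. Pads are 19 mm wide; open, the fingers measure 117 mm over their backs; the gripper's body (75 mm by 190 mm) begins 51 mm behind the grasp point.
Start: joints at [1.195, 0.469, -0.049, 1.532, 0.024, 1.141, -0.082], TCP at [0.229, -0.635, 0.223] pointing down, gripper open.
Joint ranges: [-2.59, 2.59], [-0.33, 1.99], [-1.39, 1.29], [0.1, 2.45], [-1.04, 4.18], [0.21, 1.99], [-2.66, 2.66]. Speed limits (rad/s): [2.57, 2.57, 3.14, 3.14, 3.14, 3.14, 3.14].

INTERFACE

Orientations are given as a unit quaternion [w, x, y, z].
In Python, from bench import r gives the robot as it stands. The module is installed in compiled form; this text tells all that it offers.
- The arm moves only by the tool carry_out, never from a script. Its argument "moves" is one flat list of numbers, 7 for each row, row after row: the opening, from 0 (shut) to 1 (fully open), then the shift along the tool's x, y, z in units of 40 mm (1.0 is 40 mm), then the turn, a rotation vector about the tool's x, y, z in units of 10 degrees (1.0 is 10 degrees). A call has 1 to 8 rows; each row is the pose to reach, as a shift and turn from the pose commanded when the call began, along the tool's axes at that moment; what a row does not reach only later rows make up. A row lasts 1/8 s, in which the tool goes at most 62.5 mm and 10.7 degrees, less where a joint would pass 70% of its speed; a pose out of reach is approached as far as the arm can. A call with a gripper value outside its range is refused whole. The fingers move at their own pace and stop on an object; the grip force is fixed at half the most. Time passes only in rows, so rows that repeat a pose let the fingers close. It gives the time, the measured TCP pose, the force, the opening and the grip force at its end, in the units of the state.
- r.observe(): the state, without advancing time (a new reading comes with each control period).
- r.capture(name): name is "scene" or "side" or "wrist"; returns a dict with "image" (420x560x3 uint8, blue, green, red), "intrinsics" (3x3 intrinsics, pixels), "R" (3x3) and "t" (3): a world point X has camera coordinates R X + t. Camera axes: x right, y down, z forward; pixel columns grow to the right and rows downward; lengths in m; the calibration is good to about 2 mm. The wrist camera is an equidistant fisheye: a pixel r from the principal point sees the ray r / f radians off the axis. A picture is of the moment at which its call begins. There is no depth.
- r.job_done(): hands the job in; it is judged then, once.
The state is a dict: "t": time; "joint_pos": joint angles; "qd": joint speeds; "tau": joint torques, N m; "position": TCP position; "tcp_rot": TCP orientation; "ft_force": force on the tool from outside, world axes, zero at the start; "moment": the same for the moment, N m; "opening": opening from 0.0 (shut) to 1.0 (fully open); "finger_force": force on a finger pad.
Only numpy, scipy, OpenCV 4.12 (cv2) and the standard library are available. Lean on these libraries where they do the work, as an engineer would, in place of code of your own. Each camera call takes 0.05 s, during which the arm holds its last target. There are 200 camera calls.

## Working session

There is one attempt and no reset: what is moved stays moved. The work goes in short steps, Python scripts to look and compute and a tool call to move; the robot and the scene stay as the last step left them, time stands still between calls to the robot, and variables do not carry over. Pictures are saved under pics/ and viewed, at most 10 in all, crops included, and the job is handed in when it is done.

Besides the shell and the picture viewer there is one more tool, called after ">>>" as a command line: name --argument value ..., lists and objects as JSON in quotes. carry_out: Moves the arm, as the interface text tells. Its arguments: {"type":"object","properties":{"moves":{"type":"array"}},"required":["moves"]}

```bash
mkdir -p pics; cat > h.py <<'E'
import numpy as np, cv2
from bench import r
def cap(n,f=None):
    c=r.capture(n)
    if f: cv2.imwrite('pics/'+f,c['image'])
    return c
def ray(c,u,v,fish=False):
    K=np.array(c['intrinsics']);R=np.array(c['R']);t=np.array(c['t'])
    a=np.array([(u-K[0,2])/K[0,0],(v-K[1,2])/K[1,1]])
    if fish:
        th=np.linalg.norm(a); d=np.r_[a/max(th,1e-9)*np.sin(th),np.cos(th)]
    else: d=np.r_[a,1]
    return -R.T@t, R.T@d
def onz(c,u,v,z,fish=False):
    o,d=ray(c,u,v,fish); return o+d*(z-o[2])/d[2]
def proj(c,X):
    p=np.array(c['R'])@X+np.array(c['t']); q=np.array(c['intrinsics'])@p; return q[:2]/q[2]
E
python3 - <<'E'
from h import *
a=cap('scene');b=cap('side');w=cap('wrist')
cv2.imwrite('pics/a.png',a['image']);cv2.imwrite('pics/b.png',b['image']);cv2.imwrite('pics/w.png',w['image'])
for c in (a,b,w):
    print(np.array(c['intrinsics']).round(1).tolist(), (-np.array(c['R']).T@np.array(c['t'])).round(3), np.array(c['R']).round(2).tolist())
s=r.observe();print(s)
E
```

```text
[[521.4, 0.0, 279.3], [0.0, 521.4, 203.1], [0.0, 0.0, 1.0]] [-0.092 -1.     1.269] [[0.81, -0.59, 0.02], [-0.44, -0.63, -0.64], [0.38, 0.51, -0.77]]
[[540.9, 0.0, 284.9], [0.0, 540.9, 205.9], [0.0, 0.0, 1.0]] [0.44  1.245 0.823] [[-1.0, -0.03, -0.03], [0.01, 0.48, -0.88], [0.04, -0.88, -0.48]]
[[325.2, 0.0, 278.5], [0.0, 325.2, 209.9], [0.0, 0.0, 1.0]] [ 0.309 -0.607  0.384] [[0.34, -0.94, -0.0], [-0.9, -0.33, 0.3], [-0.29, -0.1, -0.95]]
{'t': 0.15, 'joint_pos': array([ 1.19508565,  0.46929807, -0.04855979,  1.53341004,  0.0241085 ,
        1.14098917, -0.08232341]), 'qd': array([ 0.00017544, -0.00125005,  0.00187787, -0.00576963, -0.00076522,
        0.00030573, -0.00051271]), 'tau': array([ 3.17940594e-04, -5.08427989e+01, -8.07118113e-02, -2.36420470e+01,
       -6.12815050e-02,  3.55703803e-02,  1.04793871e-04]), 'position': array([ 0.22927376, -0.63438895,  0.22171616]), 'tcp_rot': array([-7.41279576e-04,  9.85004874e-01,  1.72524844e-01, -1.65526990e-04]), 'ft_force': array([0.00173019, 0.11747643, 0.3050669 ]), 'moment': array([0.05841483, 0.01169864, 0.00371056]), 'finger_force': 0.0, 'opening': 0.9998327427929177}
```

View pics/a.png

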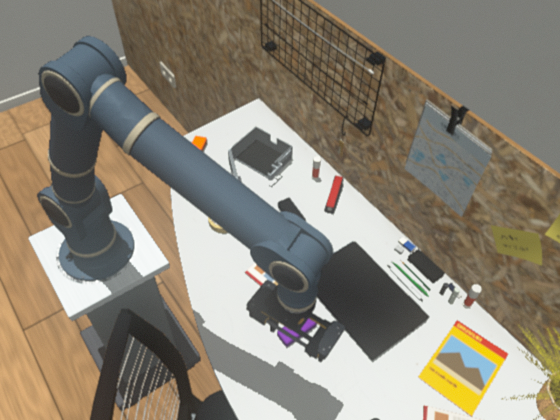

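View pics/b.png

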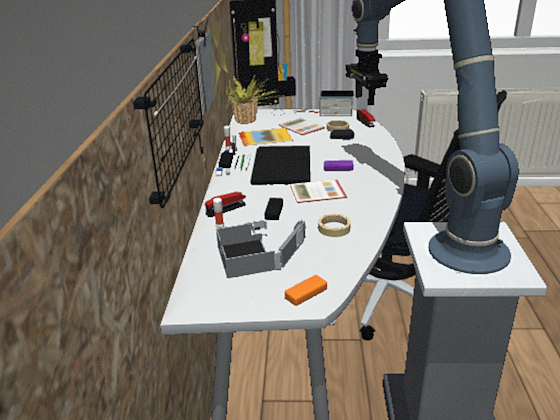

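The side view shows the caddy at about (245,245), with its gate ajar at (290,243). Three black blocks could be the charger:
- (273,209), just right of the caddy, with the tape roll (335,225) between it and the robot. This one fits the description.
- (342,133), far down the desk.
- (225,158), by the wall.

The orange (306,290) and purple (338,166) blocks are look-alikes to leave alone. I'll confirm with an enlarged crop.

```bash
python3 - <<'E'
from h import *
a=cap('scene');b=cap('side')
A=cv2.resize(a['image'][110:250,180:360],None,fx=3,fy=3,interpolation=cv2.INTER_CUBIC)
B=cv2.resize(b['image'][185:285,195:355],None,fx=5,fy=5,interpolation=cv2.INTER_CUBIC)
cv2.imwrite('pics/bc.png',B)
g=cv2.cvtColor(b['image'],cv2.COLOR_BGR2GRAY)
m=np.zeros_like(g); m[195:225,260:290]=(g[195:225,260:290]<60)
n,l,s,ce=cv2.connectedComponentsWithStats(m)
print(s,ce)
i=1+s[1:,4].argmax()
pts=np.argwhere(l==i)[:,::-1]
P=np.array([onz(b,u,v,.02)[:2] for u,v in pts])
print('brick',P.mean(0),P.min(0),P.max(0),cv2.minAreaRect(P.astype(np.float32)))
for nme,u,v in [('other1',342,133),('other2',225,158),('tape',335,225),('orange',306,290)]: print(nme,onz(b,u,v,.02).round(3))
E
```

```text
[[     0      0    560    420 234890]
 [   265    198     18     22    310]] [[279.50789731 209.50092809]
 [273.51612903 208.79677419]]
brick [ 0.54013909 -0.20914215] [ 0.51468806 -0.27977616] [ 0.56517908 -0.14549948] ((0.5394663214683533, -0.21189160645008087), (0.1345919817686081, 0.04649971425533295), 84.23749542236328)
other1 [ 0.291 -0.844  0.02 ]
other2 [ 0.741 -0.603  0.02 ]
tape [ 0.357 -0.108  0.02 ]
orange [0.442 0.197 0.02 ]
```

View pics/bc.png

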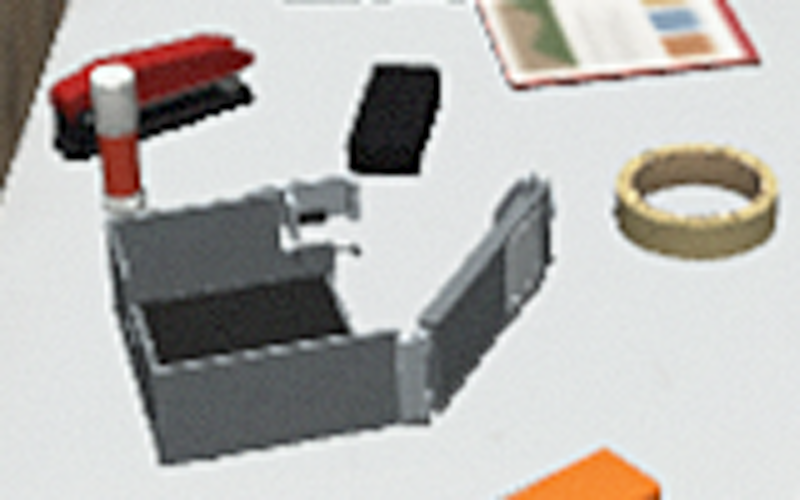

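The crop confirms it: the black block at full-image (273,209) has brick proportions, lies to the right of the caddy, and the tape roll is on the robot side. It measures about 46 mm wide, at (0.54,-0.21). Next is the caddy geometry, from its top corners.

```bash
python3 - <<'E'
from h import *
b=cap('side')
f=lambda x,y,z:onz(b,195+x/5,185+y/5,z).round(4)
for n,x,y,z in [('back-hinge top',155,367,.06),('back-hinge bottom',163,460,0),('front-hinge wall top',397,332,.06),('wall bottom front',400,422,0),('back-right top',110,222,.06),('front-right top',283,193,.06),('keeper top',355,180,.054),('gate hinge top',425,325,.06),('gate free top',533,180,.06),('hinge post bottom',428,420,.006),
 ('brick t1',375,66,.026),('brick t2',438,68,.026),('brick low r',418,172,.0),('brick low l',350,168,.0)]: print(n,f(x,y,z))
s=r.observe(); 
from scipy.spatial.transform import Rotation as R
print(R.from_quat(np.roll(s['tcp_rot'],-1)).as_matrix().round(3))
E
```

```text
back-hinge top [0.6423 0.1198 0.06  ]
back-hinge bottom [0.6433 0.1162 0.    ]
front-hinge wall top [0.5219 0.089  0.06  ]
wall bottom front [0.5227 0.0834 0.    ]
back-right top [ 0.6851 -0.0216  0.06  ]
front-right top [ 0.5923 -0.0517  0.06  ]
keeper top [ 0.5538 -0.0758  0.054 ]
gate hinge top [0.5078 0.0827 0.06  ]
gate free top [ 0.4529 -0.0641  0.06  ]
hinge post bottom [0.5076 0.0902 0.006 ]
brick t1 [ 0.554 -0.267  0.026]
brick t2 [ 0.5139 -0.2636  0.026 ]
brick low r [ 0.5239 -0.1777  0.    ]
brick low l [ 0.5657 -0.1831  0.    ]
[[ 0.94   0.34  -0.   ]
 [ 0.34  -0.94   0.001]
 [ 0.    -0.001 -1.   ]]
```

>>> carry_out --moves '[1,1.3,-0.85,0.05,0,0,-0.8,1,2.6,-1.7,0.1,0,0,-1.6,1,3.9,-2.55,0.2,0,0,-2.4,1,5.2,-3.4,0.3,0,0,-3.2,1,6.5,-4.25,0.4,0,0,-4.0,1,7.8,-5.1,0.5,0,0,-4.8,1,9.1,-5.95,0.5,0,0,-5.6,1,10.0,-6.5,0.5,0,0,-6.4]'

```text
t: 1.3
position: [0.519, -0.2511, 0.2029]
tcp_rot: [0.0, 0.741, 0.671, 0.001]
ft_force: [-0.1, -0.7, -0.1]
opening: 1.001
finger_force: 0.0
```

```bash
python3 - <<'E'
from h import *
from scipy.spatial.transform import Rotation as R
s=r.observe(); print(s['t'],s['position'],R.from_quat(np.roll(s['tcp_rot'],-1)).as_matrix().round(3).tolist(),s['joint_pos'].round(2))
cap('wrist','w1.png')
E
```

```text
1.3 [ 0.51895416 -0.25113822  0.202877  ] [[0.099, 0.995, 0.001], [0.995, -0.099, 0.0], [0.001, 0.001, -1.0]] [ 0.72  0.36 -0.44  1.78  0.18  1.04  0.12]
```

View pics/w1.png

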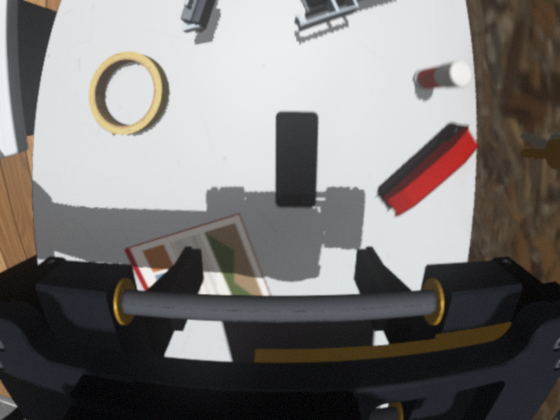

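The wrist view shows the brick at (276–318, 112–207), upright in the image. The tape roll is at (128,92), the stapler at (430,170) and the glue stick at (445,75). I'll cast the brick's edges onto z=0.026.

```bash
python3 - <<'E'
from h import *
w=cap('wrist')
g=cv2.cvtColor(w['image'],cv2.COLOR_BGR2GRAY)
m=np.zeros_like(g); m[95:222,260:335]=g[95:222,260:335]<75
n,l,s,ce=cv2.connectedComponentsWithStats(m); i=1+s[1:,4].argmax(); print(s[i])
P=np.array([onz(w,u,v,.024,True)[:2] for v,u in np.argwhere(l==i)]).astype(np.float32)
print(cv2.minAreaRect(P),P.mean(0))
p=r.observe()['position']
for u,v in [(297,112),(297,206),(276,160),(318,160)]: print(onz(w,u,v,.024,True))
E
```

```text
[ 271  120   43   95 3736]
((0.5400506258010864, -0.22417135536670685), (0.10273833572864532, 0.04395219311118126), 84.58196258544922) [ 0.5404936  -0.22311687]
[ 0.55040664 -0.16528354  0.024     ]
[ 0.54259934 -0.26675337  0.024     ]
[ 0.52420528 -0.21407175  0.024     ]
[ 0.56871479 -0.21777339  0.024     ]
```

>>> carry_out --moves '[1,0.8,0.5,1.0,0,0,0,1,0.8,0.5,2.3,0,0,0,1,0.8,0.5,3.5,0,0,0,1,0.8,0.5,3.8,0,0,0,1,0.8,0.5,3.8,0,0,0]'

```text
t: 2.02
position: [0.5406, -0.2252, 0.0508]
tcp_rot: [-0.0, 0.744, 0.668, -0.0]
ft_force: [0.7, -0.3, 0.7]
opening: 1.001
finger_force: 0.0
```

```bash
python3 - <<'E'
from h import *
s=r.observe(); p=s['position']; d=np.array([.540,-.2235,.006])-p
from scipy.spatial.transform import Rotation as R
M=R.from_quat(np.roll(s['tcp_rot'],-1)).as_matrix()
print(p,M.T@d/.04,s['ft_force'])
E
```

```text
[ 0.54062729 -0.22524983  0.0507715 ] [ 0.04197459 -0.02008965  1.11928485] [ 0.67071654 -0.28619193  0.71244488]
```

Go down (tip at z≈6 mm), close, then lift.

>>> carry_out --moves '[1,0,0,0.6,0,0,0,1,0,0,1.1,0,0,0,1,0,0,1.1,0,0,0,0.3,0,0,1.1,0,0,0,0.3,0,0,1.1,0,0,0,0.3,0,0,1.1,0,0,0,0.3,0,0,1.1,0,0,0,0.3,0,0,1.1,0,0,0]'

```text
t: 3.02
position: [0.5405, -0.2247, 0.0067]
tcp_rot: [-0.0, 0.744, 0.668, -0.0]
ft_force: [-2.2, -0.3, 1.6]
opening: 0.514
finger_force: 1.3
```

>>> carry_out --moves '[0.3,0,0,0,0,0,0,0.3,0,0,-0.5,0,0,0,0.3,0,0,-1.7,0,0,0,0.3,0.6,0.1,-2.9,0,0,-0.2,0.3,1.8,0.3,-3,0,0,-0.8,0.3,3.2,0.5,-3,0,0,-1.4,0.3,4.6,0.7,-3,0,0,-2.1,0.3,5.6,0.9,-3,0,0,-2.1]'

```text
t: 4.03
position: [0.6005, -0.0026, 0.1279]
tcp_rot: [0.0, 0.608, 0.794, 0.001]
ft_force: [0.1, -0.4, -2.5]
opening: 0.516
finger_force: 30.0
```

```bash
python3 - <<'E'
from h import *
w=cap('wrist','w2.png')
w=cap('wrist','w2.png')
s=r.observe();print(s['position'],s['tcp_rot'],s['opening'],s['finger_force'],s['ft_force'])
E
```

```text
[0.6012368  0.00161198 0.1282414 ] [-2.47275496e-04  6.06091231e-01  7.95390677e-01  2.65123507e-03] 0.5131894321407683 29.99997228384018 [-0.49489703  1.27707722 -2.5003213 ]
```

View pics/w2.png

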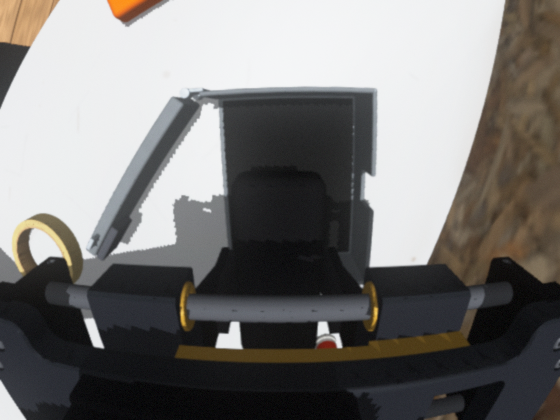

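The brick is held. The caddy below has its back-hinge top corner at (376,89), the back wall's outer edge running to (375,172), the hinge pin at (186,93) and the gate's free end at (97,250). I'll cross-check the caddy pose from these.

```bash
python3 - <<'E'
from h import *
w=cap('wrist')
for n,u,v,z in [('bh',376,89,.06),('bw',375,172,.06),('hinge',188,93,.06),('free',95,245,.06),('freein',108,257,.06),('gate hingeend in',202,102,.06),('floorfront',223,105,.004),('floorfront2',228,245,.004)]:
    X=onz(w,u,v,z,True)[:2]; th=np.radians(15); d=X-[.601,.027]
    print(n,X.round(4),'caddy',(d@[np.cos(th),np.sin(th)]).round(4),(d@[-np.sin(th),np.cos(th)]).round(4))
s=r.observe();print(s['position'])
E
```

```text
bh [0.6423 0.1179] caddy 0.0634 0.0771
bw [0.6604 0.0593] caddy 0.0657 0.0159
hinge [0.5138 0.0789] caddy -0.0708 0.0727
free [ 0.4541 -0.0609] caddy -0.1646 -0.0469
freein [ 0.4679 -0.0684] caddy -0.1533 -0.0577
gate hingeend in [0.5256 0.0748] caddy -0.0605 0.0657
floorfront [0.5318 0.0748] caddy -0.0545 0.0641
floorfront2 [ 0.5665 -0.0521] caddy -0.0538 -0.0675
[ 0.60059398 -0.00215764  0.12776365]
```

>>> carry_out --moves '[0.3,0.4,0.15,0,0,0,0,0.3,0.65,0.27,0.3,0,0,0,0.3,0.65,0.27,1.0,0,0,0,0.3,0.65,0.27,1.8,0,0,0,0.3,0.65,0.27,2.4,0,0,0,0.3,0.65,0.27,2.7,0,0,0,0.3,0.65,0.27,2.7,0,0,0,0.3,0.65,0.27,2.7,0,0,0]'

```text
t: 5.18
position: [0.6049, 0.0223, 0.0194]
tcp_rot: [0.001, 0.61, 0.793, 0.001]
ft_force: [0.1, 0.3, -1.1]
opening: 0.518
finger_force: 30.0
```

>>> carry_out --moves '[0.3,0,0,0.08,0,0,0,0.3,0,0,0.14,0,0,0,0.3,0,0,0.18,0,0,0,0.3,0,0,0.2,0,0,0,0.3,0,0,0.2,0,0,0]'

```text
t: 5.8
position: [0.6041, 0.0221, 0.0107]
tcp_rot: [0.0, 0.61, 0.793, -0.0]
ft_force: [-1.6, -0.3, -0.7]
opening: 0.517
finger_force: 30.0
```

>>> carry_out --moves '[0.3,0,0,0.02,0,0,0,0.3,0,0,0.04,0,0,0,0.3,0,0,0.04,0,0,0]'

```text
t: 6.18
position: [0.6041, 0.022, 0.0106]
tcp_rot: [0.0, 0.61, 0.793, -0.0]
ft_force: [-4.3, -0.6, 10.3]
opening: 0.513
finger_force: 30.0
```

Contact: the upward force is about 10 N, so the brick is on the floor. I'll open part-way, wait, then lift out.

>>> carry_out --moves '[0.56,0,0,0.02,0,0,0,0.62,0,0,0.02,0,0,0,0.68,0,0,0.02,0,0,0,0.68,0,0,0.02,0,0,0,0.68,0,0,0.02,0,0,0,0.68,0,0,0.02,0,0,0,0.68,0,0,-0.3,0,0,0,0.68,0,0,-0.8,0,0,0]'

```text
t: 7.18
position: [0.6039, 0.0222, 0.0418]
tcp_rot: [-0.0, 0.61, 0.793, -0.0]
ft_force: [0.5, 0.5, 0.1]
opening: 0.679
finger_force: 0.0
```

>>> carry_out --moves '[0.68,0,0,-1.0,0,0,0,0.68,0,0,-2.2,0,0,0,0.68,0,0,-3.2,0,0,0,0.68,0,0,-3.2,0,0,0]'

```text
t: 7.68
position: [0.6067, 0.0229, 0.1745]
tcp_rot: [0.004, 0.61, 0.793, 0.003]
ft_force: [0.4, 1.0, -0.8]
opening: 0.679
finger_force: 0.0
```

```bash
python3 - <<'E'
from h import *
w=cap('wrist');b=cap('side')
s=r.observe();print(s['position'],s['tcp_rot'],s['joint_pos'].round(2),s['ft_force'])
B=cv2.resize(b['image'][185:285,205:345],(700,500),interpolation=cv2.INTER_CUBIC)
cv2.imwrite('pics/v3.png',cv2.resize(np.hstack([w['image'],cv2.resize(B,(588,420))]),(800,293)))
E
```

```text
[0.60416781 0.0220187  0.17027838] [8.86087103e-04 6.09694087e-01 7.92636229e-01 3.79108048e-04] [ 0.32  0.46 -0.57  1.74  0.29  1.02 -0.1 ] [ 0.7544649   0.67666385 -0.20630388]
```

View pics/v3.png

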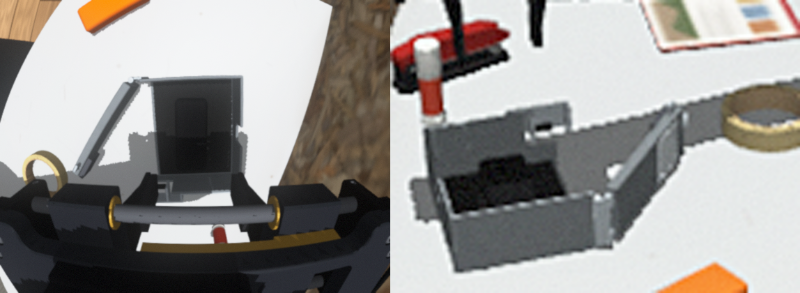

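The brick lies flat inside the caddy (wrist-view panel (190,125)) and has been let go. The gate is still open about 35°. Next I close the fingers, turn the tool 90° and go outside the gate.

>>> carry_out --moves '[0,0.1,-0.5,0,0,0,1,0,0.2,-1.0,0,0,0,2,0,0.3,-1.5,0,0,0,3,0,0.5,-2.0,0,0,0,4,0,0.6,-2.5,0,0,0,5,0,0.7,-3.0,0,0,0,6,0,0.8,-3.5,0,0,0,7,0,0.9,-3.75,0,0,0,8]'

```text
t: 8.78
position: [0.4477, 0.018, 0.168]
tcp_rot: [-0.0, 0.977, 0.212, -0.002]
ft_force: [0.9, 0.3, 0.1]
opening: 0.009
finger_force: 0.0
```

>>> carry_out --moves '[0,0,0,0,0,0,1,0,0,0,0,0,0,1,0,0,0,0,0,0,1]'

```text
t: 9.15
position: [0.4495, 0.0185, 0.1685]
tcp_rot: [-0.0, 0.991, 0.131, -0.001]
ft_force: [0.4, 0.2, 0.5]
opening: 0.008
finger_force: 0.0
```

```bash
python3 - <<'E'
from h import *
from scipy.spatial.transform import Rotation as R
w=cap('wrist','w4.png')
s=r.observe();print(s['position'],R.from_quat(np.roll(s['tcp_rot'],-1)).as_matrix().round(3).tolist(),s['joint_pos'].round(2),s['ft_force'],s['opening'])
E
```

```text
[0.44966138 0.0184594  0.16860143] [[0.966, 0.259, -0.001], [0.259, -0.966, 0.0], [-0.001, -0.0, -1.0]] [ 0.16  0.18 -0.33  2.09  0.08  0.88 -1.52] [-0.27491745 -0.13232404  0.05514555] 0.0031716072914311686
```

View pics/w4.png

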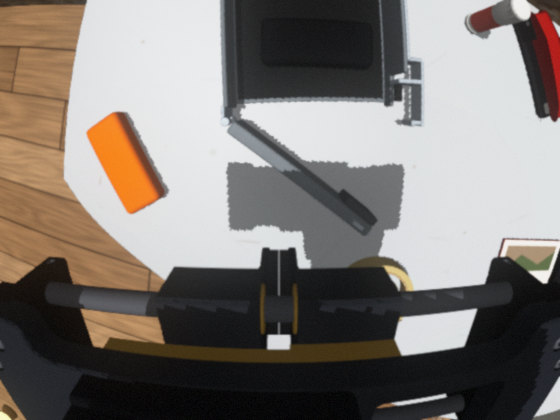

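The view shows the gate from its hinge (232,118) to its free end (368,228). The keeper is at (412,90), and the closed fingers (280,260) are outside the gate. Quick clearance check before lowering.

```bash
python3 - <<'E'
from h import *
w=cap('wrist')
f=lambda u,v,z:onz(w,u,v,z,True)[:2]
a,b_=f(230,131,.06),f(355,230,.06); print(a,b_)
d=(b_-a)/np.linalg.norm(b_-a); n=np.array([d[1],-d[0]])
p=r.observe()['position'][:2]; print('dist',(p-a)@n,'along',(p-a)@d, 'ang',np.degrees(np.arctan2(d[1],d[0])))
print('keeper corners',f(425,58,.054),f(424,125,.054),f(405,90,.054),'hinge',f(232,118,.06))
print(w['R'].round(3) if hasattr(w['R'],'round') else w['R'])
E
```

```text
[0.50396459 0.07434064] [ 0.4474952  -0.05454971]
dist 0.027227777271324628 along 0.07297939391451398 ang -113.65916778736894
keeper corners [ 0.61664168 -0.07188357] [ 0.55744427 -0.08850193] [ 0.58113957 -0.06125794] hinge [0.51495224 0.07533328]
[[ 0.259 -0.966 -0.001]
 [-0.92  -0.247  0.303]
 [-0.293 -0.078 -0.953]]
```

>>> carry_out --moves '[0,0,0,1.2,0,0,0,0,0,0,2.5,0,0,0,0,0,0,3.4,0,0,0,0,0,0,3.5,0,0,0,0,0,0,3.5,0,0,0]'

```text
t: 9.88
position: [0.4506, 0.0185, 0.0296]
tcp_rot: [-0.0, 0.992, 0.13, 0.0]
ft_force: [0.8, 0.4, 0.3]
opening: 0.004
finger_force: 0.0
```

>>> carry_out --moves '[0,0.1,0,0,0,0,0,0,0.2,0,0,0,0,0,0,0.3,0,0,0,0,0,0,0.4,0,0,0,0,0,0,0.5,0,0,0,0,0,0,0.6,0,0,0,0,0,0,0.7,0,0,0,0,0,0,0.8,0,0,0,0,0]'

```text
t: 10.88
position: [0.4807, 0.0265, 0.0288]
tcp_rot: [0.0, 0.992, 0.129, -0.0]
ft_force: [-2.2, -1.3, -0.2]
opening: 0.003
finger_force: 1.1
```

>>> carry_out --moves '[0,0.1,0,0,0,0,0,0,0.2,0,0,0,0,0,0,0.2,0,0,0,0,0,0,0.0,0,0,0,0,0,0,-0.6,0,0,0,0,0,0,-0.6,0.8,0,0,0,0,0,-0.6,1.6,0,0,0,0,0,-0.6,1.8,0,0,0,0]'

```text
t: 11.88
position: [0.4766, -0.051, 0.0293]
tcp_rot: [0.0, 0.992, 0.128, 0.001]
ft_force: [0.1, 0.7, 0.1]
opening: 0.001
finger_force: 0.0
```

```bash
python3 - <<'E'
from h import *
from scipy.spatial.transform import Rotation as R
w=cap('wrist','w5.png')
s=r.observe();print(s['position'],R.from_quat(np.roll(s['tcp_rot'],-1)).as_matrix().round(3).tolist(),s['ft_force'],s['opening'])
E
```

```text
[ 0.47656336 -0.05084937  0.02917819] [[0.967, 0.254, 0.001], [0.254, -0.967, -0.001], [0.001, 0.001, -1.0]] [ 0.3068869  -0.50535593 -0.68067322] 0.0027290104009428866
```

View pics/w5.png

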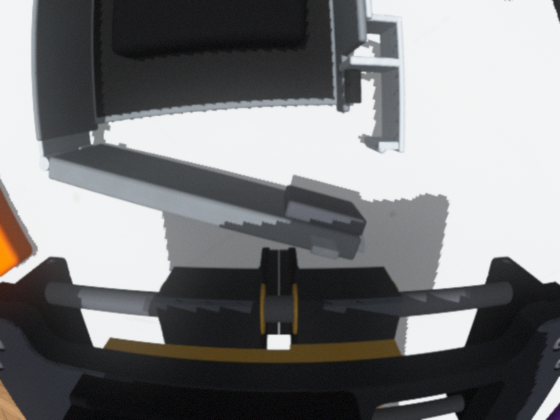

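The fingers (280,255) are in front of the push plate and the gate is at about 0.25 rad, with the keeper at (390,90). I'll push slowly along tool x, watching the force.

>>> carry_out --moves '[0,0.1,0,0,0,0,0,0,0.2,0,0,0,0,0,0,0.3,0,0,0,0,0,0,0.4,0,0,0,0,0,0,0.5,0,0,0,0,0,0,0.57,0,0,0,0,0,0,0.62,0,0,0,0,0,0,0.65,0,0,0,0,0]'

```text
t: 12.92
position: [0.5013, -0.0425, 0.0289]
tcp_rot: [0.0, 0.992, 0.129, -0.0]
ft_force: [0.2, 0.0, -0.6]
opening: 0.007
finger_force: 0.3
```

>>> carry_out --moves '[0,0.03,0,0,0,0,0,0,0.05,0,0,0,0,0,0,0.08,0,0,0,0,0,0,0.1,0,0,0,0,0,0,0.1,0,0,0,0,0]'

```text
t: 13.55
position: [0.5052, -0.0413, 0.029]
tcp_rot: [0.0, 0.992, 0.129, 0.0]
ft_force: [0.8, -0.5, -1.2]
opening: 0.004
finger_force: 0.1
```

>>> carry_out --moves '[0,0.02,0,0,0,0,0,0,0.04,0,0,0,0,0,0,0.06,0,0,0,0,0,0,0.08,0,0,0,0,0]'

```text
t: 14.05
position: [0.5082, -0.0406, 0.029]
tcp_rot: [0.0, 0.992, 0.129, 0.0]
ft_force: [-0.9, -0.0, 0.6]
opening: 0.003
finger_force: 0.3
```

>>> carry_out --moves '[0,0.02,0,0,0,0,0,0,0.04,0,0,0,0,0,0,0.06,0,0,0,0,0]'

```text
t: 14.42
position: [0.5105, -0.04, 0.029]
tcp_rot: [0.0, 0.992, 0.129, 0.0]
ft_force: [-0.2, -0.3, 0.3]
opening: 0.004
finger_force: 0.3
```

>>> carry_out --moves '[0,0.02,0,0,0,0,0,0,0.04,0,0,0,0,0,0,0.06,0,0,0,0,0]'

```text
t: 14.8
position: [0.5129, -0.0394, 0.0289]
tcp_rot: [0.0, 0.992, 0.129, 0.0]
ft_force: [0.6, -0.4, -0.3]
opening: 0.004
finger_force: 0.3
```

>>> carry_out --moves '[0,0.02,0,0,0,0,0,0,0.04,0,0,0,0,0]'

```text
t: 15.05
position: [0.5144, -0.039, 0.029]
tcp_rot: [0.0, 0.992, 0.129, 0.0]
ft_force: [0.3, -0.4, 0.2]
opening: 0.008
finger_force: 0.3
```

>>> carry_out --moves '[0,0.02,0,0,0,0,0,0,0.04,0,0,0,0,0]'

```text
t: 15.3
position: [0.5159, -0.0385, 0.029]
tcp_rot: [0.0, 0.992, 0.129, 0.0]
ft_force: [-0.4, 0.3, 0.3]
opening: 0.01
finger_force: 0.3
```

>>> carry_out --moves '[0,0.02,0,0,0,0,0,0,0.04,0,0,0,0,0]'

```text
t: 15.55
position: [0.5175, -0.0381, 0.029]
tcp_rot: [0.0, 0.992, 0.129, 0.0]
ft_force: [0.4, -0.8, -1.3]
opening: 0.005
finger_force: 0.3
```

>>> carry_out --moves '[0,0.02,0,0,0,0,0,0,0.04,0,0,0,0,0]'

```text
t: 15.8
position: [0.5182, -0.038, 0.0289]
tcp_rot: [0.0, 0.992, 0.129, -0.001]
ft_force: [-3.2, -1.5, 3.7]
opening: 0.009
finger_force: 1.8
```

The bolt is meeting the lip at TCP x ≈ 0.518. Latching should come about 12 mm further on.

>>> carry_out --moves '[0,0.02,0,0,0,0,0,0,0.03,0,0,0,0,0]'

```text
t: 16.05
position: [0.5185, -0.0379, 0.0288]
tcp_rot: [0.0, 0.992, 0.129, -0.002]
ft_force: [-5.4, -2.2, 5.3]
opening: 0.003
finger_force: 3.1
```

>>> carry_out --moves '[0,0.015,0,0,0,0,0,0,0.03,0,0,0,0,0]'

```text
t: 16.3
position: [0.5189, -0.0378, 0.0287]
tcp_rot: [0.0, 0.992, 0.129, -0.003]
ft_force: [-7.3, -2.2, 6.6]
opening: 0.004
finger_force: 3.8
```

>>> carry_out --moves '[0,0,0,-0.01,0,0,0,0,0,0,-0.02,0,0,0]'

```text
t: 16.55
position: [0.5189, -0.0378, 0.0289]
tcp_rot: [0.0, 0.992, 0.129, -0.002]
ft_force: [-3.0, -2.0, -2.0]
opening: 0.004
finger_force: 2.4
```

>>> carry_out --moves '[0,0.02,0,0,0,0,0,0,0.04,0,-0.002,0,0,0]'

```text
t: 16.8
position: [0.5193, -0.0377, 0.0289]
tcp_rot: [0.0, 0.992, 0.129, -0.004]
ft_force: [-7.3, -3.1, 3.1]
opening: 0.004
finger_force: 4.0
```

>>> carry_out --moves '[0,0.015,0,-0.002,0,0,0,0,0.03,0,-0.004,0,0,0]'

```text
t: 17.05
position: [0.5201, -0.0376, 0.0289]
tcp_rot: [0.0, 0.992, 0.129, -0.004]
ft_force: [-8.0, -1.7, 2.4]
opening: 0.005
finger_force: 4.1
```

>>> carry_out --moves '[0,0.015,0,-0.002,0,0,0,0,0.03,0,-0.005,0,0,0]'

```text
t: 17.3
position: [0.5209, -0.0374, 0.0289]
tcp_rot: [0.0, 0.992, 0.129, -0.005]
ft_force: [-7.5, -2.3, 1.6]
opening: 0.005
finger_force: 4.3
```

>>> carry_out --moves '[0,0.015,0,-0.002,0,0,0,0,0.03,0,-0.005,0,0,0]'

```text
t: 17.55
position: [0.5216, -0.0373, 0.0289]
tcp_rot: [0.0, 0.992, 0.129, -0.005]
ft_force: [-9.1, -3.9, 1.8]
opening: 0.005
finger_force: 4.5
```

>>> carry_out --moves '[0,0.015,0,-0.002,0,0,0,0,0.03,0,-0.004,0,0,0]'

```text
t: 17.8
position: [0.5223, -0.0372, 0.0289]
tcp_rot: [0.0, 0.992, 0.129, -0.005]
ft_force: [-8.8, -2.7, 1.4]
opening: 0.009
finger_force: 4.8
```

>>> carry_out --moves '[0,0.015,0,-0.001,0,0,0,0,0.03,0,-0.003,0,0,0]'

```text
t: 18.05
position: [0.5231, -0.037, 0.0289]
tcp_rot: [0.001, 0.992, 0.129, -0.006]
ft_force: [-10.5, -3.7, 1.3]
opening: 0.003
finger_force: 5.2
```

>>> carry_out --moves '[0,0.015,0,-0.001,0,0,0,0,0.03,0,-0.003,0,0,0]'

```text
t: 18.3
position: [0.5238, -0.0368, 0.029]
tcp_rot: [0.001, 0.992, 0.129, -0.006]
ft_force: [-9.6, -3.4, 1.7]
opening: 0.004
finger_force: 5.6
```

>>> carry_out --moves '[0,0.015,0,-0.001,0,0,0,0,0.03,0,-0.003,0,0,0]'

```text
t: 18.55
position: [0.5245, -0.0367, 0.029]
tcp_rot: [0.001, 0.992, 0.129, -0.007]
ft_force: [-11.6, -4.9, 2.0]
opening: 0.003
finger_force: 6.0
```

>>> carry_out --moves '[0,0.012,0,-0.002,0,0,0,0,0.024,0,-0.004,0,0,0]'

```text
t: 18.8
position: [0.525, -0.0365, 0.029]
tcp_rot: [0.001, 0.992, 0.129, -0.007]
ft_force: [-11.2, -4.7, 1.8]
opening: 0.007
finger_force: 6.2
```

>>> carry_out --moves '[0,0.012,0,-0.001,0,0,0,0,0.024,0,-0.003,0,0,0]'

```text
t: 19.05
position: [0.5256, -0.0364, 0.029]
tcp_rot: [0.001, 0.992, 0.129, -0.008]
ft_force: [-12.0, -5.1, 2.3]
opening: 0.003
finger_force: 6.4
```

>>> carry_out --moves '[0,0.01,0,-0.002,0,0,0]'

```text
t: 19.18
position: [0.527, -0.0361, 0.0291]
tcp_rot: [0.001, 0.992, 0.129, -0.006]
ft_force: [-7.4, -3.3, -2.6]
opening: 0.005
finger_force: 3.8
```

>>> carry_out --moves '[0,0.01,0,-0.002,0,0,0]'

```text
t: 19.3
position: [0.5297, -0.0352, 0.0295]
tcp_rot: [0.0, 0.992, 0.129, -0.004]
ft_force: [-6.0, -3.3, -4.8]
opening: 0.004
finger_force: 3.1
```

It's over the top of the lip and the force has dipped. I'll relieve the vertical load, then carry on to the snap.

>>> carry_out --moves '[0,0.0,0,0.008,0,0,0,0,0.005,0,0.012,0,0,0]'

```text
t: 19.55
position: [0.5298, -0.0353, 0.0294]
tcp_rot: [0.0, 0.992, 0.129, -0.004]
ft_force: [-7.7, -2.4, 1.3]
opening: 0.007
finger_force: 4.0
```

>>> carry_out --moves '[0,0.01,0,0,0,0,0,0,0.02,0,-0.002,0,0,0]'

```text
t: 19.8
position: [0.5299, -0.0352, 0.0294]
tcp_rot: [0.001, 0.992, 0.129, -0.005]
ft_force: [-9.2, -3.8, 0.5]
opening: 0.006
finger_force: 4.5
```

>>> carry_out --moves '[0,0.01,0,-0.001,0,0,0,0,0.02,0,-0.002,0,0,0]'

```text
t: 20.05
position: [0.5303, -0.0349, 0.0294]
tcp_rot: [0.0, 0.992, 0.129, -0.005]
ft_force: [-8.3, -3.4, -0.3]
opening: 0.009
finger_force: 4.5
```

>>> carry_out --moves '[0,0.01,0,-0.001,0,0,0]'

```text
t: 20.18
position: [0.5305, -0.0349, 0.0294]
tcp_rot: [0.0, 0.992, 0.129, -0.006]
ft_force: [-9.0, -3.0, 1.3]
opening: 0.01
finger_force: 5.0
```

```bash
python3 - <<'E'
from h import *
w=cap('wrist');b=cap('side')
s=r.observe();print(s['position'],s['ft_force'],s['finger_force'])
W=cv2.resize(w['image'][0:260,100:500],(640,416),interpolation=cv2.INTER_CUBIC)
cv2.imwrite('pics/w6.png',W)
E
```

```text
[ 0.53047425 -0.03484051  0.02934587] [-8.11413571 -2.97918987  2.00790501] 4.8393670751283935
```

View pics/w6.png

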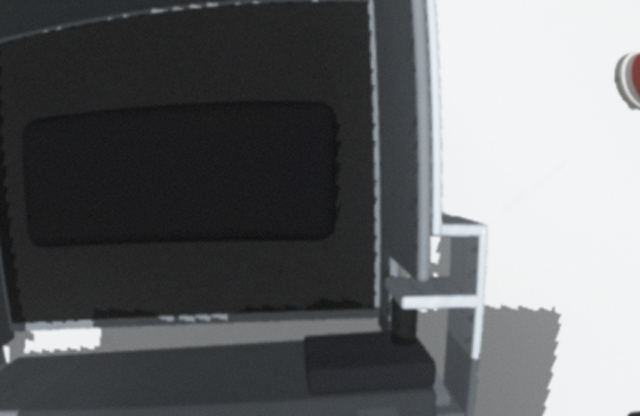

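>>> carry_out --moves '[0,0.01,0,-0.001,0,0,0,0,0.015,0,-0.002,0,0,0]'

```text
t: 20.52
position: [0.5305, -0.0348, 0.0293]
tcp_rot: [0.001, 0.992, 0.129, -0.006]
ft_force: [-10.4, -3.5, 0.6]
opening: 0.009
finger_force: 5.3
```

>>> carry_out --moves '[0,0.01,0,-0.001,0,0,0,0,0.015,0,-0.002,0,0,0]'

```text
t: 20.78
position: [0.5307, -0.0348, 0.0294]
tcp_rot: [0.001, 0.992, 0.129, -0.007]
ft_force: [-11.0, -4.1, 2.0]
opening: 0.006
finger_force: 5.7
```

>>> carry_out --moves '[0,0.008,0,-0.002,0,0,0,0,0.012,0,-0.003,0,0,0]'

```text
t: 21.02
position: [0.5307, -0.0348, 0.0294]
tcp_rot: [0.001, 0.992, 0.129, -0.007]
ft_force: [-11.3, -4.6, 3.1]
opening: 0.004
finger_force: 6.0
```

>>> carry_out --moves '[0,0.006,0,-0.001,0,0,0,0,0.01,0,-0.002,0,0,0]'

```text
t: 21.28
position: [0.5309, -0.0347, 0.0294]
tcp_rot: [0.001, 0.992, 0.129, -0.007]
ft_force: [-12.4, -4.2, 2.8]
opening: 0.007
finger_force: 6.2
```

>>> carry_out --moves '[0,-0.02,0,0.002,0,0,0,0,-0.04,0,0.004,0,0,0]'

```text
t: 21.52
position: [0.5306, -0.0348, 0.0294]
tcp_rot: [0.0, 0.992, 0.129, -0.006]
ft_force: [-8.0, -3.6, 0.5]
opening: 0.01
finger_force: 4.6
```

>>> carry_out --moves '[0,-0.02,0,0.003,0,0,0,0,-0.04,0,0.005,0,0,0]'

```text
t: 21.78
position: [0.5304, -0.0348, 0.0294]
tcp_rot: [0.0, 0.992, 0.129, -0.004]
ft_force: [-7.2, -2.9, -2.1]
opening: 0.004
finger_force: 3.3
```

>>> carry_out --moves '[0,-0.02,0,0.003,0,0,0,0,-0.04,0,0.005,0,0,0]'

```text
t: 22.02
position: [0.5304, -0.0349, 0.0295]
tcp_rot: [0.0, 0.992, 0.129, -0.003]
ft_force: [-3.5, -2.2, -4.4]
opening: 0.004
finger_force: 2.3
```

>>> carry_out --moves '[0,-0.03,0,0,0,0,0,0,-0.06,0,0,0,0,0]'

```text
t: 22.28
position: [0.5304, -0.0346, 0.0306]
tcp_rot: [-0.0, 0.992, 0.129, -0.0]
ft_force: [-2.9, -0.8, -2.7]
opening: 0.002
finger_force: 1.7
```

>>> carry_out --moves '[0,-0.1,0,0,0,0,0,0,-0.3,0,0,0,0,0,0,-0.7,0,0,0,0,0,0,-1.0,0,0,0,0,0,0,-1.0,0,0,0,0,0]'

```text
t: 22.9
position: [0.4908, -0.0454, 0.031]
tcp_rot: [0.0, 0.992, 0.129, -0.0]
ft_force: [0.7, 0.4, -0.6]
opening: 0.001
finger_force: 0.0
```

```bash
python3 - <<'E'
from h import *
w=cap('wrist')
s=r.observe();print(s['position'],s['ft_force'],s['finger_force'])
b=cap('side')
W=cv2.resize(w['image'][40:260,180:480],(750,550),interpolation=cv2.INTER_CUBIC)
cv2.imwrite('pics/w7.png',W)
E
```

```text
[ 0.49189435 -0.04509627  0.03107449] [ 0.08239375 -0.49722912 -0.10346336] 0.0
```

View pics/w7.png

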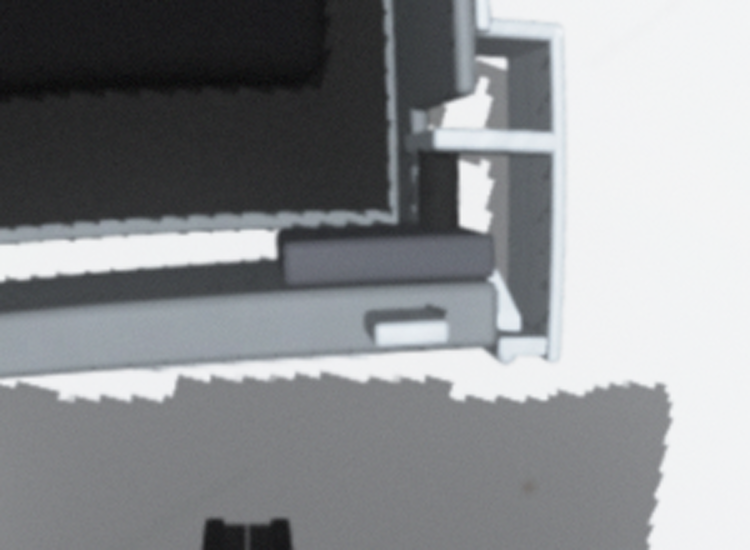

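The gate stays where it is with the arm away. In the crop, the bolt's bevelled tip (508,305) sticks out past the gate edge (497) and sits behind the lip (525,347), so it looks latched. I'll check the angle and the bolt extension numerically.

```bash
python3 - <<'E'
from h import *
w=cap('wrist')
th=np.radians(15)
def f(n,x,y,z):
    X=onz(w,180+x/2.5,40+y/2.5,z,True)[:2]; d=X-[.601,.027]
    c=np.array([d@[np.cos(th),np.sin(th)],d@[-np.sin(th),np.cos(th)]]); print(n,z,(c*1000).round(1)); return c
e=f('gate outer free top',497,347,.06); h0=f('gate outer at left',0,375,.06)
f('gate inner free top',495,283,.06)
for z in (.036,.04,.045): f('bolt tip',520,327,z)
f('lip left inner',499,333,.054); f('lip left outer',499,357,.054);f('lip left inner',499,333,.045)
f('tab l',375,335,.072);f('tab r',447,335,.072)
d=h0-e; print('gate angle',np.arctan2(d[0],d[1]))
E
```

```text
gate outer free top 0.06 [-67.6 -85.3]
gate outer at left 0.06 [-72.5   0.9]
gate inner free top 0.06 [-56.5 -84.2]
bolt tip 0.036 [-68.4 -97.8]
bolt tip 0.04 [-67.7 -96.3]
bolt tip 0.045 [-66.8 -94.6]
lip left inner 0.054 [-66.3 -87.4]
lip left outer 0.054 [-70.7 -87.7]
lip left inner 0.045 [-68.  -90.3]
tab l 0.072 [-63.5 -61.7]
tab r 0.072 [-63.3 -73.1]
gate angle -0.056411573376201014
```

The bolt tip is about 9–11 mm beyond the gate edge, so it is fully out. It is level with or behind the lip, and the gate angle is about -0.04 rad, so it is latched. Handing in.

```bash
python3 -c "
from h import *
print(r.job_done())"
```

```text
the job is handed in; nothing more can be done
None
```

The job is handed in: the brick is lying flat on the caddy floor and let go, and the gate was pushed shut at no more than about 13 N and stayed shut with the bolt out behind the keeper; the hand-in gave no verdict.

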